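Tare the carton and run a label

TASK

At the packing bench, press the round tare key on the bench scale all the way down and let it up again, then turn the label printer on by pushing the raised, ribbed far end of the switch box's rocker fully down, and after that press the printer's long feed key all the way down and release it. Only touch, do not pick up: leave the square scale keys and the printer's small round key alone, and leave the carton on the scale and all the other things on the bench where they are.

Things in the scene. Friction and masses are not known exactly. Their poses are not given: they have to be found in the camera images.
- scale: bench scale, fixed to the table: white case with a dark key strip at the front and a steel platform behind, 250 x 205 x 50 mm (x, y, z). Origin under its centre; its x axis points away from the keys, z up. It may stand left, middle or right, turned up to 0.25 rad. An open carton 60 mm tall stands on the platform.
- tare_top (a point): centre of the top face of the scale's round tare key, light grey, 24 mm across, at scale frame (-93, 0, 54) mm; it moves with the key. It stands 8 mm proud of the dark strip and goes 6 mm straight down on a spring (1 N to start, 4 N at the bottom), and springs back. Two square 20 mm keys stand 60 mm to either side of it.
- tare (a joint): travel of the round tare key in m: 0 up, 0.006 fully down
- unit_key (a joint): travel of the square scale key at +y of the tare key, m, 0 up, 0.006 down; not to be pressed
- mode_key (a joint): travel of the square scale key at -y of the tare key, m, 0 up, 0.006 down; not to be pressed
- switchbox: white switch box, fixed to the table, 130 x 90 x 38 mm (x, y, z) with one wide light grey rocker (80 mm long along x, 44 mm wide) on top, a low rib across one end. Origin under its centre; its x axis points to the rocker's ribbed (ON) end, away from the robot; z up. It may stand left, middle or right, turned up to 0.3 rad. A tape roll and a box knife lie some 90 mm to its sides, and a tumbler 118 mm tall stands about 160 mm behind it.
- rocker_press (a point): place to push on the rocker: on its top face, 28 mm beyond the pivot towards the ribbed end; it moves with the rocker. About 56 mm above the table when off, 48 mm when fully on. The pivot is a level axle along the box's y axis, over its centre, 48 mm above the table.
- rocker (a joint): rocker angle in rad: 0 off (ribbed far end raised), 0.30 fully on (ribbed end down, against its stop). Stiff friction of 0.03 N m, no spring: it stays where it is left.
- printer: dark desktop label printer, fixed to the table, 220 x 180 x 170 mm (x, y, z). Origin under its centre; its x axis points from the front, where the keys are, to the back; z up. The keys are on the front shoulder 145 mm high; the lid behind it begins 38 mm behind the feed key's centre and is 170 mm high, with a roll of labels 50 mm tall lying on it. It may stand left, middle or right, turned up to 0.25 rad.
- feed_top (a point): centre of the top face of the printer's long feed key, light grey, 20 x 56 mm (long along y), at printer frame (-76, 22, 153) mm; it moves with the key. It stands 8 mm proud and goes 6 mm straight down on a spring (1 N to start, 4 N at the bottom), and springs back. The small round key (18 mm) stands 72 mm to its -y side.
- feed (a joint): travel of the long feed key in m: 0 up, 0.006 fully down
- pause_key (a joint): travel of the printer's small round key, m, 0 up, 0.006 down; not to be pressed
- carton: open cardboard carton 130 x 140 x 60 mm standing loose on the scale's platform; stays there. Origin under its centre
- tape_roll: loose roll of tape lying flat beside the switch box, 74 mm across, 25 mm tall; origin under its centre
- box_knife: loose black box knife beside the switch box, 155 x 22 x 16 mm, its blade to +x; origin under its handle's centre
- tumbler: loose steel tumbler with a white lid, behind the switch box, 72 mm across, 118 mm tall; origin under its centre
- label_roll: loose roll of labels lying on the printer's lid, 76 mm across, 50 mm tall; origin under its centre
- tape_gun: loose tape dispenser with a roll, near the robot on its left, 210 mm long, 50 mm wide, 76 mm tall; origin under its plate's centre
- scanner: loose hand scanner lying near the robot on its right, 180 x 70 x 34 mm; origin under it

How it is judged:
On the way, in this order (a step that is already met when the one before it is completed fails the run):
1. the scale's round tare key is pressed down (value of joint tare above 0.0042 m), for 0.05 s.
2. the rocker is pushed over to on, with the tare key up again (value of joint rocker above 0.25 rad and value of joint tare below 0.0015 m), for 0.1 s.
3. the printer's long feed key is pressed down (value of joint feed above 0.0042 m), for 0.05 s.
At the end, for the whole second after the job is handed in: the rocker is over by more than 0.25 of 0.30 rad, every key is up again (within 1.5 mm), and every loose thing is within 30 mm of where it stood; on the way the keys went down by more than 4.2 of 6 mm (all of step 2 and value of joint each of feed, unit_key, mode_key, pause_key below 0.0015 m and distance of each of carton, tape_roll, box_knife, tumbler, label_roll, tape_gun, scanner from where it was at the start of the episode below 0.03 m); the robot touches nothing.
It fails at once if the tare key is pressed after the rocker has been switched on (value of joint tare above 0.003 m and value of joint rocker above 0.17 rad).
It fails at once if the feed key is pressed before the rocker has been switched on (value of joint feed above 0.003 m and value of joint rocker below 0.17 rad).
It fails at once if a key that is to be left alone is pressed (value of joint any of unit_key, mode_key, pause_key above 0.003 m).
It fails at once if a loose thing is lifted, carried or pushed more than 30 mm (distance of any of carton, tape_roll, box_knife, tumbler, label_roll, tape_gun, scanner from where it was at the start of the episode above 0.03 m).
It also fails if it takes over 53 s, if anything falls off the work surface, if the arm or the gripper's body presses on something with over 40 N, if the wrist force passes 120 N, or if a joint passes its speed limit or range.

ROBOT

A 7-joint arm with a two-finger parallel gripper is mounted at the origin on the work surface. World frame = base frame: x ahead of the robot, y to its left, z up, the work surface at z = 0. Lengths are in m, angles in rad, forces in N, time in s.
With the tool pointing down it reaches from about 0.425 to 0.95 m from the base axis. Payload 4.7 kg.
Tool frame: the origin (TCP) lies between the finger pads; the fingertips stand 25 mm ahead of it and the grasp point (between the pads) lies 6 mm ahead of it; z points along the fingers, y is the line along which they close (so a half turn about z gives the same grasp; the last joint's range is limited). The gripper opens to 85 mm and grips with 20 to 120 N. Pads are 22 mm wide; open, the fingers measure 114 mm over their backs; the gripper's body (76 mm by 85 mm) begins 54 mm behind the grasp point. The pads swing forward as they close: fully open they stand 13 mm farther back than shut.
Start: joints at [-1.34, 0.469, -0.049, 1.532, 0.024, 1.141, -0.082], TCP at [0.173, 0.652, 0.22] pointing down, gripper open.
Joint ranges: [-2.59, 2.59], [-0.33, 1.99], [-1.39, 1.29], [0.1, 2.45], [-1.04, 4.18], [0.21, 1.99], [-2.66, 2.66]. Speed limits (rad/s): [2.57, 2.57, 3.14, 3.14, 3.14, 3.14, 3.14].

INTERFACE

Orientations are given as a 3x3 rotation matrix whose columns are the frame's x, y, z axes.
In Python, from rig import * gives the robot as it stands. Calls block until the motion is done:
- movep(position, orientation): joint-space move of the TCP to a pose.
- move_l(position, attitude=None, feed=0.15, until_force=None): straight line of the TCP; attitude=None keeps the orientation; feed is the mean speed in m/s. With until_force (N) it stops when the force on the tool has changed by that much, and returns True; else False.
- move_joints(angles): joint-space move.
- command_gripper(opening, newtons=None): finger opening in m; newtons is the grip in N (None keeps the last); returns when the fingers have stopped.
- sleep(seconds).
- inverse_kinematics(position, orientation): joint angles nearest the present ones, or None.
- sense(): the state.
- camera(name): name is "side" or "top" or "wrist"; returns (picture, depth): 384x512x3 uint8, red, green, blue; 384x512 float32, m along the optical axis (not along the pixel's ray), 0 where there is no reading.
- camera_params(name): a dict with "K" (3x3 intrinsics, pixels), "position" and "rotation" of the camera in the world; the wrist camera has in their place "tool_from_camera" (4x4, takes a point from camera to tool coordinates, whose origin is the TCP and whose axes are the flange's). Camera axes: x right, y down, z forward; pixel columns grow to the right and rows downward; lengths in m; the calibration is good to about 2 mm. A picture is of the moment at which its call begins: read the wrist's pose just before it. camera_params takes no time and is no camera call.
A pose or a line that the arm cannot do raises Unreachable and nothing moves.
- finish_job(): hands the job in; it is judged then, once.
The state is a dict: "time_s": time; "joint_pos": joint angles; "qd": joint speeds; "joint_efforts": joint torques, N m; "position": TCP position; "tcp_rot": TCP orientation; "wrist_force": force on the tool from outside, world axes, zero at the start; "ft_torque": the same for the moment, N m; "finger_gap": finger opening in m; "gripper_force": force on a finger pad.
Only numpy, scipy, OpenCV 4.12 (cv2) and the standard library are available. Lean on these libraries where they do the work, as an engineer would, in place of code of your own. Each camera call takes 0.05 s, during which the arm holds its last target. There are 200 camera calls.

## Working session

There is one attempt and no reset: what is moved stays moved. The work goes in short steps, each a Python script; the robot and the scene stay as the last script left them, time stands still between calls to the robot, and variables do not carry over. Pictures are saved under pics/ and viewed, at most 10 in all, crops included, and the job is handed in when it is done.

```bash
mkdir -p pics; ls
python3 - <<'E'
from rig import *
import cv2,numpy as np
for n in("top","side"):
    p,d=camera(n); cv2.imwrite(f"pics/{n}0.png",p[:,:,::-1]); np.savez(f"{n}0.npz",p=p,d=d)
    c=camera_params(n); print(n,c)
print(sense()["time_s"])
E
```

```text
pics
top {'K': array([[477.34426543,   0.        , 263.09755626],
       [  0.        , 477.34426543, 196.30226214],
       [  0.        ,   0.        ,   1.        ]]), 'position': array([ 0.26975373, -0.03271349,  1.47035761]), 'rotation': array([[ 0.05231719, -0.97798103,  0.20202976],
       [-0.99861197, -0.05000151,  0.01655223],
       [-0.00608597, -0.20261531, -0.9792395 ]])}
side {'K': array([[413.81229457,   0.        , 257.46330221],
       [  0.        , 413.81229457, 188.38279765],
       [  0.        ,   0.        ,   1.        ]]), 'position': array([ 0.0565348 , -0.67776347,  1.05027618]), 'rotation': array([[ 0.81750335, -0.43832816,  0.37357287],
       [-0.57584582, -0.61143063,  0.54272846],
       [-0.00947927, -0.65880271, -0.75225603]])}
0.1
```

View pics/top0.png

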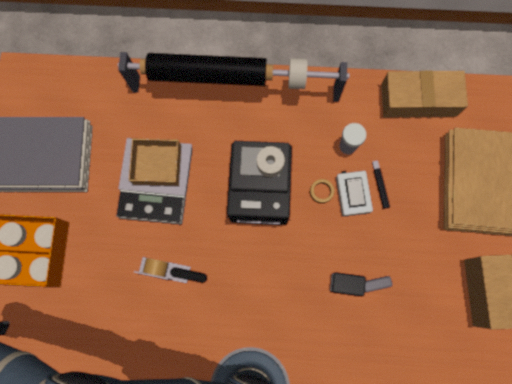

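View pics/side0.png

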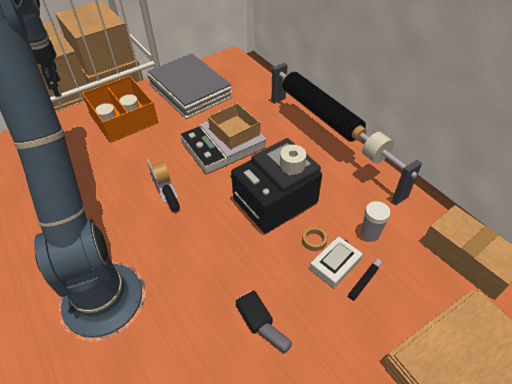

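The top view shows the scale near (155,180), with its key strip at row about 203. The printer is near (262,182), with the feed key at about (252,204), and the switch box is near (355,193). The side view shows the same three at about (220,140), (277,185) and (337,260). Next I'll measure the keys in both views.

```bash
cat > h.py <<'E'
from rig import *
import cv2,numpy as np
def ray(c,u,v):
    return c["rotation"]@np.linalg.solve(c["K"],[u,v,1.])
def onplane(c,u,v,z):
    r=ray(c,u,v); return c["position"]+r*(z-c["position"][2])/r[2]
def depthpt(c,d,u,v):
    return c["position"]+ray(c,u,v)*d[int(round(v)),int(round(u))]
def tri(c1,p1,c2,p2):
    a,b=ray(c1,*p1),ray(c2,*p2); s=np.linalg.lstsq(np.c_[a,-b],c2["position"]-c1["position"],rcond=None)[0]
    x,y=c1["position"]+a*s[0],c2["position"]+b*s[1]; return (x+y)/2,np.linalg.norm(x-y)
def blobs(p,box,lo,hi=256,sat=60,amin=6):
    x0,y0,x1,y1=box; q=p[y0:y1,x0:x1].astype(int); g=q.mean(2)
    m=((g>=lo)&(g<hi)&(np.ptp(q,axis=2)<sat)).astype(np.uint8)
    n,_,st,ce=cv2.connectedComponentsWithStats(m,connectivity=4)
    return [(round(ce[i][0]+x0,1),round(ce[i][1]+y0,1),*map(int,st[i][2:])) for i in range(1,n) if st[i][4]>=amin]
E
python3 - <<'E'
from h import *
B={"top":{"scale":(118,188,188,222),"prn":(230,192,292,222),"sw":(335,168,375,220)},
"side":{"scale":(182,120,232,168),"prn":(235,160,285,200),"sw":(308,235,365,285)}}
tiles=[]
for n in B:
    z=np.load(n+"0.npz");c=camera_params(n)
    for k,b in B[n].items():
        print(n,k)
        for lo in (110,150) if k!="sw" else (150,):
          for q in blobs(z["p"],b,lo):
            print(lo,q,np.round(depthpt(c,z["d"],q[0],q[1]),3))
        t=z["p"][b[1]:b[3],b[0]:b[2],::-1]; f=min(260/t.shape[1],290/t.shape[0])
        t=cv2.resize(t,None,fx=f,fy=f,interpolation=0); u=np.zeros((290,260,3),np.uint8);u[:t.shape[0],:t.shape[1]]=t;tiles.append(u)
cv2.imwrite("pics/crops.png",np.vstack([np.hstack(tiles[:3]),np.hstack(tiles[3:])]))
E
```

```text
top scale
110 (np.float64(157.4), np.float64(191.1), 67, 10, 447) [0.564 0.315 0.045]
110 (np.float64(150.4), np.float64(198.1), 21, 6, 89) [0.538 0.331 0.059]
110 (np.float64(128.6), np.float64(206.6), 8, 8, 44) [0.51  0.396 0.052]
110 (np.float64(148.2), np.float64(208.7), 8, 8, 51) [0.506 0.336 0.054]
110 (np.float64(167.9), np.float64(210.3), 8, 8, 46) [0.504 0.275 0.055]
150 (np.float64(158.9), np.float64(190.6), 64, 9, 324) [0.564 0.309 0.052]
150 (np.float64(128.8), np.float64(206.6), 6, 6, 25) [0.51  0.396 0.052]
150 (np.float64(148.2), np.float64(208.5), 6, 6, 28) [0.506 0.335 0.058]
150 (np.float64(167.9), np.float64(210.4), 5, 6, 27) [0.504 0.275 0.055]
top prn
110 (np.float64(250.4), np.float64(204.0), 20, 9, 149) [0.518 0.024 0.151]
110 (np.float64(276.1), np.float64(205.1), 7, 7, 38) [ 0.518 -0.048  0.152]
150 (np.float64(250.5), np.float64(204.3), 19, 7, 110) [0.517 0.024 0.151]
150 (np.float64(276.0), np.float64(205.0), 5, 5, 21) [ 0.519 -0.048  0.152]
top sw
150 (np.float64(355.3), np.float64(192.2), 35, 44, 1020) [ 0.59  -0.288  0.049]
side scale
110 (np.float64(216
[... 922 characters left out ...]
329 0.057]
150 (np.float64(217.0), np.float64(146.5), 3, 4, 6) [0.555 0.297 0.04 ]
150 (np.float64(207.2), np.float64(154.0), 6, 5, 20) [0.501 0.272 0.053]
side prn
110 (np.float64(277.2), np.float64(161.5), 6, 5, 20) [0.602 0.009 0.172]
110 (np.float64(251.3), np.float64(176.3), 15, 14, 99) [0.515 0.02  0.152]
110 (np.float64(265.6), np.float64(190.8), 6, 5, 25) [ 0.517 -0.05   0.151]
110 (np.float64(236.5), np.float64(193.7), 4, 5, 10) [0.48  0.054 0.064]
150 (np.float64(251.4), np.float64(176.0), 15, 13, 84) [0.516 0.02  0.153]
150 (np.float64(265.6), np.float64(190.6), 6, 4, 19) [ 0.517 -0.05   0.152]
side sw
150 (np.float64(336.4), np.float64(258.4), 52, 47, 1068) [ 0.584 -0.296  0.048]
```

View pics/crops.png

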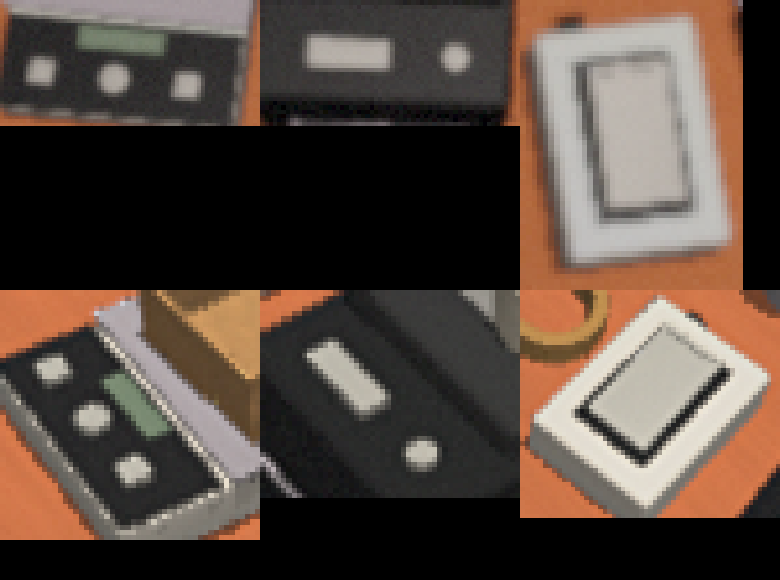

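The crops show the three scale keys, with the round tare key in the middle at top (148,208.6) and side (199.4,143.9). The long feed key is at top (250.5,204) and side (251.4,176), and the rocker frame is also clear. Next I'll triangulate, get the switch box rectangle from depth, and move above the tare key.

Run:
```python
from h import *
T,S=camera_params("top"),camera_params("side")
for n,a,b in(("tare",(148.2,208.6),(199.4,143.9)),("unit",(128.7,206.6),(191.5,134.6)),("mode",(167.9,210.35),(207.2,153.9)),("feed",(250.5,204.15),(251.4,176.1)),("pause",(276.05,205.05),(265.6,190.7))):
    x,e=tri(T,a,S,b);print(n,x.round(4),round(e,4))
for n,b in(("top",(325,160,385,225)),("side",(300,228,372,292))):
    z=np.load(n+"0.npz");c=camera_params(n)
    x0,y0,x1,y1=b;vv,uu=np.mgrid[y0:y1,x0:x1]
    d=z["d"][y0:y1,x0:x1].ravel();px=np.c_[uu.ravel(),vv.ravel(),np.ones(d.size)]
    P=c["position"]+(px@np.linalg.inv(c["K"]).T*d[:,None])@c["rotation"].T
    q=z["p"][y0:y1,x0:x1].reshape(-1,3).astype(int)
    # box top + rocker, neutral colours only
    m=(P[:,2]>.032)&(P[:,2]<.07)&(np.ptp(q,axis=1)<70)
    m=cv2.morphologyEx(m.reshape(uu.shape).astype(np.uint8),cv2.MORPH_OPEN,np.ones((3,3))).ravel()>0
    cc=cv2.connectedComponentsWithStats(m.reshape(uu.shape).astype(np.uint8)); i=1+np.argmax(cc[2][1:,4]);m=cc[1].ravel()==i
    r=cv2.minAreaRect(P[m,:2].astype(np.float32)*1000);print(n,m.sum(),"rect",r)
    # height profile
    print(np.percentile(P[m,2],[5,25,50,75,95]).round(3))
s=sense();print(s["tcp_rot"].round(3).tolist(),s["position"])
```

```text
tare [0.5071 0.337  0.049 ] 0.0002
unit [0.5095 0.3971 0.0488] 0.0019
mode [0.5044 0.2771 0.0483] 0.0013
feed [0.5183 0.024  0.1473] 0.0
pause [ 0.5189 -0.048   0.1482] 0.0008
top 1145 rect ((591.9771118164062, -289.47216796875), (129.316650390625, 90.13382720947266), 9.477191925048828)
[0.034 0.037 0.04  0.048 0.056]
side 1266 rect ((590.4427490234375, -291.32513427734375), (130.94467163085938, 90.52677154541016), 10.594924926757812)
[0.035 0.037 0.04  0.049 0.055]
[[-0.966, 0.257, -0.0], [0.257, 0.966, -0.002], [-0.0, -0.002, -1.0]] [0.17325323 0.65184046 0.21907187]
```

The measurements agree with the given sizes. The box fits at 129–131 x 90 mm, the square keys sit 60 mm either side of tare, and pause is 72 mm from feed. Next I'll go above the tare key and take one close look.

```bash
cat >> h.py <<'E'
def Rz(a):
    c,s=np.cos(a),np.sin(a); return np.array([[c,-s,0],[s,c,0],[0,0,1]])@np.diag([-1.,1.,-1.])
def st():
    s=sense(); print(round(s["time_s"],2),s["position"].round(4),s["wrist_force"].round(2)); return s
def wrist(name,pts):
    s=sense(); p,d=camera("wrist"); c=camera_params("wrist"); M=c["tool_from_camera"]; R=s["tcp_rot"]
    p=p[:,:,::-1].copy()
    for x in pts:
        t=R.T@(np.array(x)-s["position"]); q=c["K"]@(M[:3,:3].T@(t-M[:3,3]))
        if q[2]>0: uv=q[:2]/q[2]; print("expected px",uv.round(1)); cv2.drawMarker(p,tuple(int(v) for v in uv),(0,0,255),0,14)
    cv2.imwrite(f"pics/{name}.png",p)
E
python3 - <<'E'
from h import *
command_gripper(0.0)
movep([.506,.335,.22],Rz(-.045)); st()
move_l([.506,.335,.15]); s=st(); print(s["tcp_rot"].round(3).tolist(),s["finger_gap"])
wrist("w1",[(.506,.335,.054),(.509,.395,.054),(.503,.275,.054)])
E
```

```text
2.55 [0.5051 0.3365 0.22  ] [-0.4   0.62 -0.08]
3.17 [0.5062 0.3358 0.1505] [-0.25  0.08  1.  ]
[[-0.999, 0.044, 0.001], [0.044, 0.999, 0.001], [-0.001, 0.001, -1.0]] 0.00022905268854338915
expected px [254.  190.6]
expected px [316.3 191. ]
expected px [191.6 190.2]
```

View pics/w1.png

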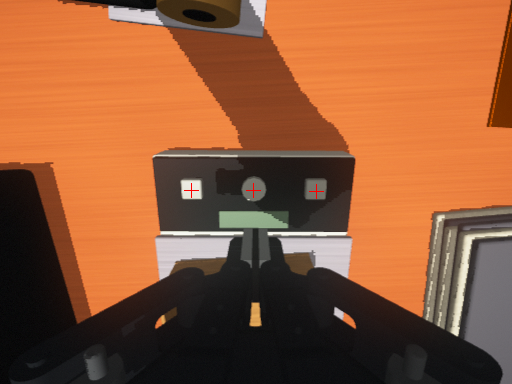

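The crosses fall on all three keys, with tare at (254,190). Pressing it now.

Run:
```python
from h import *
move_l([.506,.335,.09],feed=.08); sleep(.2); st()
print(move_l([.506,.335,.067],feed=.02,until_force=9)); st(); sleep(.15); s=st()
p,d=camera("side"); np.savez("press.npz",d=d,p=p)
move_l([.506,.335,.15]); st()
```

```text
4.32 [0.5063 0.3352 0.0906] [-0.54  0.41 -0.26]
False
5.62 [0.5061 0.3351 0.0672] [ 0.   -0.25 -0.17]
5.77 [0.5061 0.3351 0.0671] [-0.13  1.19  0.46]
6.52 [0.5054 0.3346 0.1493] [-0.03 -0.82 -0.54]
```

Run:
```python
from h import *
z=np.load("press.npz");cv2.imwrite("pics/press.png",cv2.resize(z["p"][80:200,140:300,::-1],None,fx=5,fy=5,interpolation=0))
```

```text
(no output)
```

View pics/press.png

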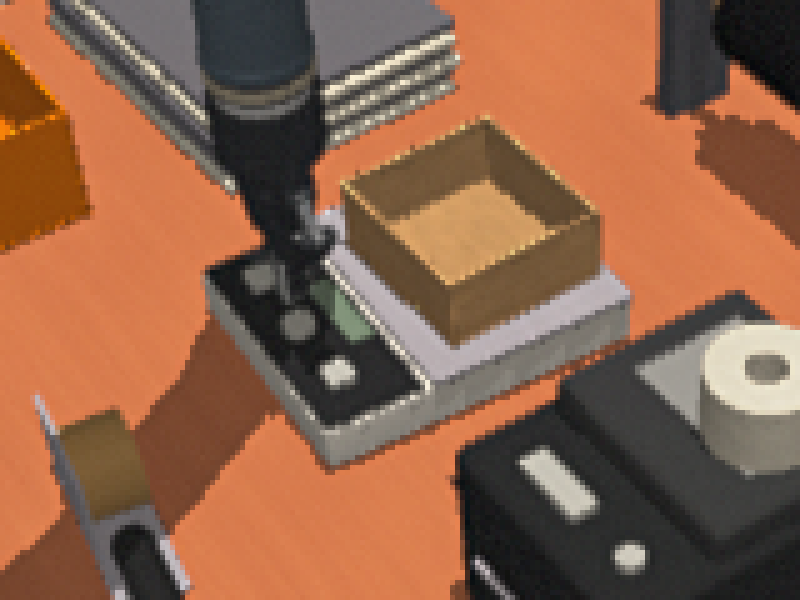

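The side view shows the closed fingertips at crop (293,300), still clear of the tare key at (298,325). I'll use depth to find where the tip really was.

Run:
```python
from h import *
z=np.load("press.npz");z0=np.load("side0.npz");c=camera_params("side")
for v in range(131,146):
    print(v,[ (tuple((depthpt(c,z["d"],u,v)*1000).astype(int)) if abs(z["d"][v,u]-z0["d"][v,u])>.006 else '-') for u in range(194,204)])
```

```text
131 [(np.int64(494), np.int64(337), np.int64(114)), (np.int64(492), np.int64(323), np.int64(126)), (np.int64(494), np.int64(319), np.int64(127)), (np.int64(492), np.int64(306), np.int64(137)), (np.int64(491), np.int64(297), np.int64(144)), (np.int64(489), np.int64(285), np.int64(154)), (np.int64(491), np.int64(281), np.int64(155)), (np.int64(494), np.int64(280), np.int64(154)), (np.int64(500), np.int64(285), np.int64(148)), (np.int64(505), np.int64(288), np.int64(144))]
132 [(np.int64(495), np.int64(340), np.int64(108)), (np.int64(494), np.int64(328), np.int64(117)), (np.int64(494), np.int64(320), np.int64(122)), (np.int64(493), np.int64(310), np.int64(130)), (np.int64(491), np.int64(299), np.int64(139)), (np.int64(491), np.int64(291), np.int64(144)), (np.int64(494), np.int64(288), np.int64(145)), (np.int64(499), np.int64(291), np.int64(140)), (np.int64(508), np.int64(303), np.int64(127)), (np.int64(512), np.int64(304), np.int64(125))]
133 [(np.int64(495), np.int64(341), np.int64(103)), (np.int64(494), np.int64(330), np.int64(111)), (np.int64(498), np.int64(331), np.int64(108)), (np.
[... 2593 characters left out ...]
504), np.int64(356), np.int64(49)), '-', (np.int64(512), np.int64(356), np.int64(45)), '-', '-', '-', '-', '-']
142 ['-', '-', '-', '-', '-', '-', '-', '-', '-', (np.int64(523), np.int64(341), np.int64(45))]
143 [(np.int64(495), np.int64(357), np.int64(44)), '-', '-', (np.int64(498), np.int64(336), np.int64(58)), '-', '-', '-', '-', '-', '-']
144 ['-', '-', (np.int64(496), np.int64(343), np.int64(49)), '-', '-', '-', (np.int64(507), np.int64(332), np.int64(52)), '-', '-', '-']
145 ['-', '-', '-', (np.int64(496), np.int64(336), np.int64(49)), '-', (np.int64(499), np.int64(325), np.int64(55)), (np.int64(504), np.int64(328), np.int64(51)), (np.int64(505), np.int64(321), np.int64(56)), '-', '-']
```

The tip was at z ≈ 0.078 with the TCP at 0.067, so the shut fingers end well short of the stated 25 mm. I'll descend slowly under force control instead.

Run:
```python
from h import *
move_l([.506,.335,.07],feed=.12)
sleep(.2);st()
print(move_l([.506,.335,.036],feed=.025,until_force=9)); st(); sleep(.1); s=st()
p,d=camera("side"); np.savez("press.npz",d=d,p=p)
cv2.imwrite("pics/press2.png",cv2.resize(p[80:200,140:300,::-1],None,fx=5,fy=5,interpolation=0))
```

```text
7.53 [0.5065 0.3354 0.0709] [-0.27 -0.2  -0.14]
True
8.85 [0.5059 0.3349 0.0368] [-0.07 -0.41  4.85]
8.95 [0.5058 0.3349 0.0368] [-0.   -0.41  5.8 ]
```

View pics/press2.png

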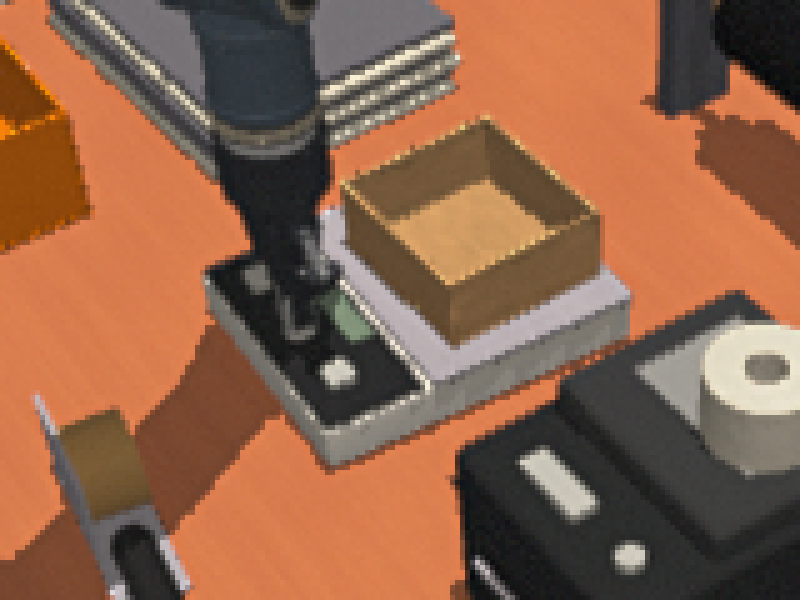

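The tip is on the tare key at crop (298,325), and 5.8 N exceeds the 4 N at the bottom, so it is down. The tip offset is now known: tip z ≈ TCP z + 0.011. I'll nudge a bit further, release, and move to the rocker. I'll also locate the label roll for clearance.

Run:
```python
from h import *
print(move_l([.506,.335,.034],feed=.02,until_force=6)); sleep(.1); st()
move_l([.506,.335,.13]); move_l([.506,.335,.30],feed=.25); st()
a=.175; P=np.array([.591,-.290])+.031*np.array([np.cos(a),np.sin(a)])
movep([*P,.25],Rz(a)); st()
move_l([*P,.12],feed=.2); st()
wrist("w2",[(*P,.056)])
z=np.load("top0.npz");c=camera_params("top")
q=z["p"].astype(int); m=np.zeros(q.shape[:2],bool); m[142:180,250:292]=True
m&=(q.mean(2)>120)&(np.ptp(q,axis=2)<70)
pts=np.array([depthpt(c,z["d"],u,v) for v,u in zip(*np.nonzero(m))]); pts=pts[pts[:,2]>.205]
print("roll",pts.min(0).round(3),pts.max(0).round(3))
```

```text
True
9.31 [0.5058 0.3349 0.0368] [-1.61 -1.27  8.11]
10.92 [0.5051 0.3344 0.2978] [ 0.59  0.   -0.38]
13.18 [ 0.6223 -0.283   0.2499] [-0.02 -0.84 -0.36]
13.97 [ 0.6225 -0.285   0.1213] [ 0.23 -0.52  0.33]
expected px [255.5 200. ]
roll [ 0.27  -0.063  0.206] [0.667 0.011 1.47 ]
```

View pics/w2.png

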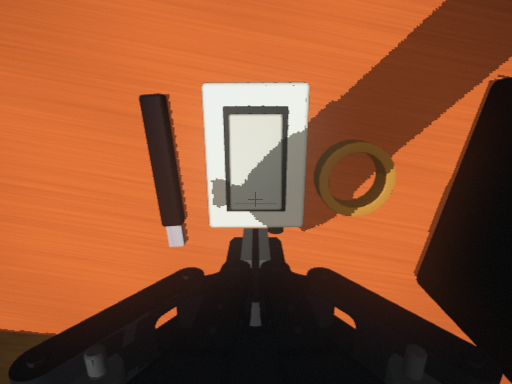

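The tare key was at its stop, since force rose to 8 N with no further travel. The wrist view shows the cross at (255,200) on the ribbed far half of the rocker, centred across it. Pushing it now.

Run:
```python
from h import *
a=.175; P=np.array([.591,-.290])+.031*np.array([np.cos(a),np.sin(a)])
move_l([*P,.06],feed=.12); sleep(.15); st()
print(move_l([*P,.026],feed=.025,until_force=14)); sleep(.15); st()
move_l([*P,.14],feed=.15); move_l([*P,.30],feed=.25);st()
p,d=camera("side"); c=camera_params("side")
for i,dd in enumerate((d,np.load("side0.npz")["d"])):
  for t in (-.033,.028):
    X=np.array([.591+t*np.cos(a),-.29+t*np.sin(a),.05]); uv=c["K"]@(c["rotation"].T@(X-c["position"])); u,v=uv[:2]/uv[2]
    z=np.mean([depthpt(c,dd,u+k,v+l)[2] for k in(-2,-1,0,1,2) for l in(-2,-1,0,1,2)])
    print("after" if i==0 else "before",t,round(z,4))
z=np.load("top0.npz");c=camera_params("top")
pts=np.array([depthpt(c,z["d"],u,v) for v in range(142,180) for u in range(250,292)]); pts=pts[(pts[:,2]>.209)&(pts[:,2]<.24)]
print("roll",np.percentile(pts,3,axis=0).round(3),np.percentile(pts,97,axis=0).round(3))
```

```text
14.82 [ 0.6223 -0.285   0.0612] [0.15 0.19 0.11]
True
15.92 [ 0.6224 -0.2845  0.037 ] [-1.32  1.2   7.63]
17.55 [ 0.6207 -0.284   0.2978] [-0.3   0.14 -1.16]
after -0.033 0.055
after 0.028 0.087
before -0.033 0.0476
before 0.028 0.0552
roll [ 0.597 -0.06   0.213] [0.663 0.007 0.224]
```

Run:
```python
from h import *
movep([.515,.0225,.28],Rz(0)); st()
a=.175
p,d=camera("side"); c=camera_params("side")
for dd in (np.load("side0.npz")["d"],d):
  A=[]
  for t in np.arange(-.032,.0261,.003):
   for w in np.arange(-.014,.0141,.003):
    X=np.array([.591+t*np.cos(a)-w*np.sin(a),-.29+t*np.sin(a)+w*np.cos(a),.051]); uv=c["K"]@(c["rotation"].T@(X-c["position"])); u,v=uv[:2]/uv[2]
    q=depthpt(c,dd,u,v); A.append([(q[:2]-[.591,-.29])@[np.cos(a),np.sin(a)],q[2]])
  A=np.array(A);A=A[(A[:,1]>.035)&(A[:,1]<.07)];print("rocker slope,z0,n",np.polyfit(*A.T,1).round(4),len(A))
move_l([.515,.0225,.20],feed=.15)
wrist("w3",[(.5175,.0225,.153),(.518,-.0495,.153)])
```

```text
18.83 [0.5155 0.0213 0.28  ] [0.23 0.27 0.5 ]
rocker slope,z0,n [0.1102 0.0519] 200
rocker slope,z0,n [-0.1583  0.0519] 200
expected px [255.3 210.2]
expected px [164.6 210.7]
```

View pics/w3.png

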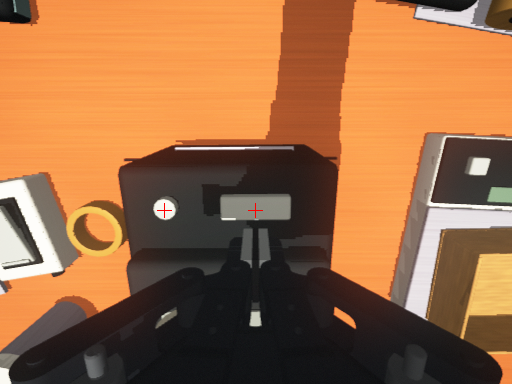

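The depth fit puts the rocker slope at −0.158 (it was +0.11), so it is fully on. The feed key's centre at (255,208) falls under the cross. Pressing it now.

Run:
```python
from h import *
X=[.515,.0225]
move_l([*X,.155],feed=.1); sleep(.15); st()
print(move_l([*X,.128],feed=.025,until_force=9)); sleep(.1); st()
print(move_l([*X,.126],feed=.02,until_force=5)); sleep(.1); st()
move_l([*X,.19],feed=.12); move_l([*X,.32],feed=.2); sleep(.5); st()
p,d=camera("side"); c=camera_params("side")
for n,x in(("tare",(.506,.335,.054)),("unit",(.509,.395,.054)),("mode",(.503,.275,.054)),("feed",(.517,.0225,.153)),("pause",(.518,-.0495,.153))):
    uv=c["K"]@(c["rotation"].T@(np.array(x)-c["position"]));u,v=uv[:2]/uv[2];f=lambda D:np.mean([depthpt(c,D,u+i,v+j)[2] for i in(-1,0,1) for j in(-1,0,1)])
    print(n,f(np.load("side0.npz")["d"]).round(4),f(d).round(4))
cv2.imwrite("pics/end.png",p[:,:,::-1])
```

```text
20.37 [0.5156 0.0225 0.1558] [ 0.29 -1.09 -0.24]
True
21.24 [0.515  0.0225 0.1357] [-1.41  0.46  6.47]
True
21.55 [0.515  0.0225 0.1358] [-1.35 -0.41  6.1 ]
23.46 [0.515  0.0225 0.3198] [0.91 1.01 0.03]
tare 0.0535 0.0544
unit 0.054 0.0537
mode 0.0532 0.0511
feed 0.152 0.1523
pause 0.1533 0.1526
```

View pics/end.png

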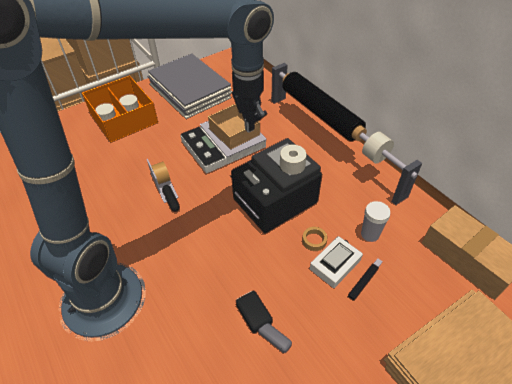

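The feed key bottomed at a tip height of 0.147 m, and all keys are up again. The final side view shows everything in place: carton (235,127), label roll (292,155), tumbler (375,222), tape roll (314,239).

```bash
python3 -c "
from rig import *
print(finish_job())"
```

```text
the job is handed in; nothing more can be done
None
```

The job is handed in, with no verdict returned: by force and depth readings the tare key was pressed and released, the rocker went fully on, then the feed key was pressed and released; all keys read up and nothing on the bench looked moved in the last side view.

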